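# Load the marking machine behind its double-latched guard

## Robot

A 7-joint arm with a two-finger parallel gripper is mounted at the origin on a cart in front of the work surface, level with it; the furniture and walls round the work are solid. World frame = base frame: x ahead of the robot, y to its left, z up, the work surface at z = 0. Lengths are in mm, angles in rad, forces in N, time in s.
With the tool pointing down it reaches from about 350 to 900 mm from the base axis. Payload 19.9 kg.
Tool frame: the origin (TCP) lies midway between the tips of the shut fingers; the grasp point (between the pads) lies 19 mm behind it; z points along the fingers, y is the line along which they close (so a half turn about z gives the same grasp; the last joint's range is limited). The gripper opens to 94 mm and grips with 3 to 60 N. Pads are 16 mm wide; open, the fingers measure 119 mm over their backs; the gripper's body (75 mm by 177 mm) begins 78 mm behind the grasp point.
Start: joints at [-1.161, 0.417, -0.01, 1.614, 0.005, 1.111, -0.053], TCP at [272.291, 562.541, 166.625] pointing down, gripper open.
Joint ranges: [-2.81, 2.81], [-0.39, 2.02], [-1.27, 1.25], [0.06, 2.57], [-1.19, 4.33], [0.19, 2], [-2.82, 2.82]. Speed limits (rad/s): [1.89, 1.89, 2.39, 2.39, 3.01, 3.01, 3.01].

## Interface

Orientations are given as a unit quaternion [w, x, y, z].
In Python, from workcell import env, snapshot, ticket gives the robot as it stands.
- The arm moves only by the shell command python3 -m pendant 'ROWS' [OPENING] [FORCE]. ROWS is JSON, a list of rows, each a list of 2 entries, a list of its own where there are three numbers: the shift along the tool's x, y, z scaled (see below), then the turn, a rotation vector about the tool's x, y, z scaled (see below). A call has 1 to 10 rows; each row is the pose to reach, as a shift and turn from the pose commanded when the call began, along the tool's axes at that moment; what a row does not reach only later rows make up. The controller multiplies each number of a shift by 30 cm and each number of a turn by pi/2 rad. A row lasts 1/12 s, in which the tool goes at most 41.7 mm and 7.16 degrees, less where a joint would pass 70% of its speed; a pose out of reach is approached as far as the arm can. A call with a number of a shift or a turn outside -1 to 1 is refused whole. A call with a gripper value outside its range is refused whole. OPENING is the closure, from -1 (fully open) to 1 (shut), set as the call begins (- or left out, the last holds). The fingers move at their own pace and stop on an object; FORCE is the grip in N (left out, the last holds). Time passes only in rows, so rows that repeat a pose let the fingers close. It gives the time, the measured TCP pose, the force, the opening and the grip force at its end, in the units of the state.
- env.get_obs(): the state, without advancing time (a new reading comes with each control period).
- snapshot(name): name is "scene" or "top"; returns a dict with "img" (384x512x3 uint8, red, green, blue), "intrinsics" (3x3 intrinsics, pixels), "rvec" (rotation vector, rad) and "tvec" (3), from world to camera coordinates, as OpenCV has them. Camera axes: x right, y down, z forward; pixel columns grow to the right and rows downward; lengths in mm; the calibration is good to about 2 mm. A picture is of the moment at which its call begins. There is no depth.
- ticket.close_job(): hands the job in; it is judged then, once.
The state is a dict: "clock": time; "joint_pos": joint angles; "dq": joint speeds; "effort": joint torques, N m; "ee_pos": TCP position; "tcp_rot": TCP orientation; "contact_force": force on the tool from outside, world axes, zero at the start; "moment": the same for the moment, N m; "grip_width": opening from 0.0 (shut) to 1.0 (fully open); "grip_force": force on a finger pad.
Only numpy, scipy, OpenCV 4.12 (cv2) and the standard library are available. Lean on these libraries where they do the work, as an engineer would, in place of code of your own. Each camera call takes 0.05 s, during which the arm holds its last target. There are 200 camera calls.

## Task

Load every angle bracket that lies on the bench into the marking machine: first press the mushroom stop button so that it stays down, then swing the keeper clear to the front, draw the bolt fully, slide the cover fully back, and stand the brackets upright on the bed. Then secure it again in order: cover fully shut, bolt fully home, keeper swung back behind the bolt, and only then turn the stop button's cap so that it springs up. Leave the other things on the bench where they are.

Things in the scene. Friction and masses are not known exactly. Their poses are not given: they have to be found in the camera images.
- machine: Marking machine, fixed: grey box 378 (x) x 270 (y) x 60 mm, y -120 to 150 mm, with an open bed well under a sliding cover. Origin on the bench under the bed's centre; x points away from the robot (the cover opens that way), y left, z up. In its frame (mm): front deck x -178 to -70, top z 60, carries bolt and keeper; well x -70 to 70, y -108 to 108; rear housing x 70 to 200, top z 60.
- bed (a point): Centre of the flat bed inside the well, 10 mm above the bench, axes as the machine's. The well is 140 mm (x) by 216 mm (y) and its walls stand 50 mm above the bed; enough for three brackets side by side along y, about 65 mm apart.
- cover (a joint): Slide of the cover in m: 0 shut, 0.14 fully back (machine's +x). 7 mm plate at z 61 to 68 mm; stays where left, friction about 1.5 N. An upturned lip (to z 85 mm) at its front left stands over the deck and, when open, beside the well; the bolt passes behind it, so with the bolt home the cover moves only about 5 mm.
- cover_knob (a point): Middle of the round black knob on the cover: 26 mm diameter, 24 mm tall (12 mm above and below this point), near the cover's front edge; moves with the cover.
- bolt (a joint): Slide of the bolt in m: 0 home (rod behind the cover's lip), 0.05 fully drawn, towards the machine's -y (right). Rod 12 mm thick along y, top at z 82 mm, 115 mm in front of the bed centre. Friction about 1.5 N; clears the lip from about 0.03. The closed keeper stands against its tail and stops it within 2 mm.
- bolt_knob (a point): Middle of the upright round knob on the bolt: 16 mm diameter, 26 mm tall (13 mm above and below this point); moves with the bolt.
- keeper (a joint): Hinge of the keeper arm in rad about its upright pivot: 0 closed (arm points along the machine's +y at the bolt's tail), grows counter-clockwise seen from above to 1.57 (arm points to the front, machine -x). Stays where it is left, friction 0.03 N m. It cannot be closed while the bolt is drawn.
- keeper_pivot (a point): On the keeper's pivot axis, at the height of its knob; axes as the machine's.
- keeper_knob (a point): Middle of the upright round knob on the keeper arm, 45 mm from the pivot: 14 mm diameter, 26 mm tall (13 mm above and below this point); turns with the arm, whose top is 13 mm below this point.
- stop (a joint): Travel of the mushroom stop button in m: 0 up (released), 0.012 pressed fully down; let go it stays latched at about 0.011. Pressing takes about 6 N. To release it, turn the cap about 0.6 rad either way while it is down: it springs up by itself.
- stop_cap (a joint): Turn of the mushroom cap in rad about the upright axis, -1.2 to 1.2, sprung back towards 0 when let go (about 0.03 N m at 0.6 rad).
- stop_top (a point): Centre of the top of the mushroom cap (38 mm diameter, 20 mm high, 74 mm above the bench when up, 62 when down); moves with it.
- station: The fixed grey control box, 72 x 72 mm and 40 mm high, that carries the stop button in the centre of its top. Origin: on the bench under its centre, z up.
- t_nut_0: A bystander: small steel slot nut, 16 x 30 x 14 mm, origin under its centre.
- t_nut_1: A bystander: another slot nut, 16 x 30 x 14 mm, origin under its centre.
- tape_roll: A bystander: roll of packing tape lying flat, 94 mm diameter, 48 mm high, origin under its centre.
- bracket_1: Die-cast corner bracket, 42 x 42 x 42 mm, 55 g (may be absent). Origin: underside centre of its 5 mm base plate, z up. A 5 mm back wall at its +x side, full height; two 4 mm triangular ribs at +y and -y slope down from its top to the base's -x edge. Grasp across the two ribs (along its y), about 8 mm from the centre towards the back wall.
- bracket_2: Die-cast corner bracket, 36 x 36 x 36 mm, 55 g (may be absent). Origin: underside centre of its 5 mm base plate, z up. A 5 mm back wall at its +x side, full height; two 4 mm triangular ribs at +y and -y slope down from its top to the base's -x edge. Grasp across the two ribs (along its y), about 8 mm from the centre towards the back wall.
- bracket_3: Die-cast corner bracket, 42 x 42 x 42 mm, 55 g (may be absent). Origin: underside centre of its 5 mm base plate, z up. A 5 mm back wall at its +x side, full height; two 4 mm triangular ribs at +y and -y slope down from its top to the base's -x edge. Grasp across the two ribs (along its y), about 8 mm from the centre towards the back wall.
- bracket_4: Die-cast corner bracket, 40 x 40 x 40 mm, 55 g (may be absent). Origin: underside centre of its 5 mm base plate, z up. A 5 mm back wall at its +x side, full height; two 4 mm triangular ribs at +y and -y slope down from its top to the base's -x edge. Grasp across the two ribs (along its y), about 8 mm from the centre towards the back wall.
Things that resemble listed ones, but are neither listed nor needed, are in the scene too. Leave any blue look-alike of the bracket_1 alone.

How it is judged:
By the outcome, as a careful person would: the job done as asked, in the order asked, and still so for the second after the job is handed in, with the robot touching nothing.
Of bracket_1, bracket_2, bracket_3, bracket_4 only 2 to 3 are there at a start; the rules pass over those that are not, and their reading is None.
At some moment in a run one of bracket_1, bracket_2, bracket_3, bracket_4 may be knocked a few centimetres aside while the robot is not near it.
Once in a run the grip may slacken for a moment while it holds something.
It also fails if it takes over 210 s, if anything falls off the work surface, if the arm or the gripper's body presses on something with over 40 N, if the wrist force passes 120 N, or if a joint passes its speed limit or range.

## Working session

There is one attempt and no reset: what is moved stays moved. The work goes in short steps, Python scripts to look and compute and a shell command to move; the robot and the scene stay as the last step left them, time stands still between calls to the robot, and variables do not carry over. Pictures are saved under pics/ and viewed, at most 14 in all, crops included, and the job is handed in when it is done.

```bash
mkdir -p pics; cat > h.py <<'E'
import numpy as np, cv2
from scipy.spatial.transform import Rotation as R
from workcell import env, snapshot, ticket
def cam(s):
    return np.array(s["intrinsics"],float),cv2.Rodrigues(np.array(s["rvec"],float))[0],np.array(s["tvec"],float).ravel()
def ray(s,u,v):
    K,Rm,t=cam(s); d=Rm.T@np.linalg.inv(K)@np.array([u,v,1.]); return -Rm.T@t,d/np.linalg.norm(d)
def onz(s,u,v,z):
    o,d=ray(s,u,v); return o+d*(z-o[2])/d[2]
def proj(s,p):
    K,Rm,t=cam(s); q=K@(Rm@np.array(p,float)+t); return q[:2]/q[2]
def save(s,n,box=None,k=1):
    im=s["img"][:,:,::-1]
    if box: x0,y0,x1,y1=box; im=im[y0:y1,x0:x1]
    if k!=1: im=cv2.resize(im,None,fx=k,fy=k,interpolation=cv2.INTER_CUBIC)
    cv2.imwrite("pics/"+n+".png",im)
def tool():
    o=env.get_obs(); q=o["tcp_rot"]; return np.array(o["ee_pos"]),R.from_quat([q[1],q[2],q[3],q[0]])
def rel(p,yaw=None):
    """shift (scaled) in tool axes to world TCP p; yaw = world heading of tool y axis, pointing down; turn scaled"""
    x,r=tool(); sh=r.inv().apply(np.array(p)-x)/300
    if yaw is None: return sh.round(3)
    y=np.array([np.cos(yaw),np.sin(yaw),0]); z=np.array([0,0,-1.]); best=None
    for s in (1,-1):
        M=np.column_stack([np.cross(s*y,z),s*y,z]); rv=(r.inv()*R.from_matrix(M)).as_rotvec()
        if best is None or np.linalg.norm(rv)<np.linalg.norm(best): best=rv
    return sh.round(3),(best/(np.pi/2)).round(3)
E
python3 - <<'E'
from h import *
a=snapshot("scene");b=snapshot("top")
im=np.vstack([a["img"],b["img"]]) 
save(a,"scene0",k=1.5);save(b,"top0",k=1.5)
for s in(a,b): print(ray(s,256,192), s["intrinsics"][0][0])
print(tool()[1].as_matrix().round(3),env.get_obs()["clock"])
E
```

```text
(array([  44.45922703, -488.62765004,  953.91302202]), array([ 0.45217387,  0.43585622, -0.77818259])) 389.8618722881033
(array([441.64952066,  -6.05835702, 988.49741938]), array([ 0.17270656, -0.00509572, -0.98496014])) 382.567395732537
[[-0.9    0.436 -0.   ]
 [ 0.436  0.9   -0.001]
 [-0.    -0.001 -1.   ]] 0.1
```

View pics/scene0.png

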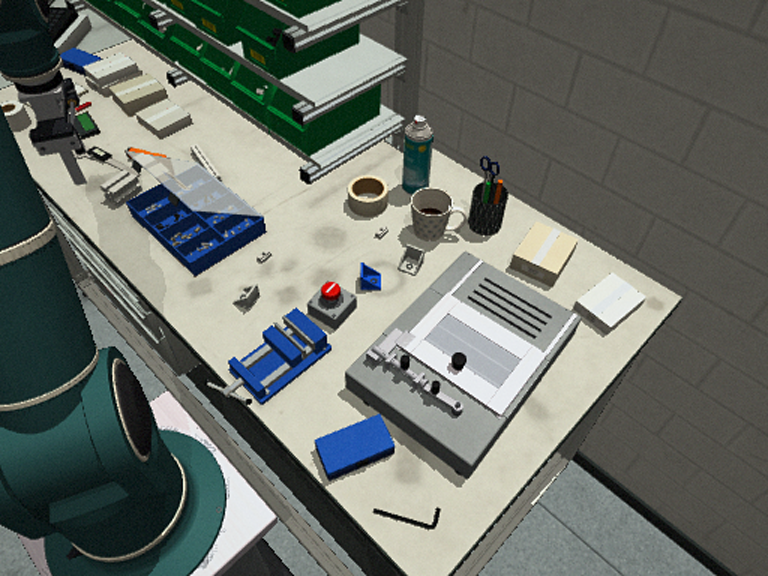

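View pics/top0.png

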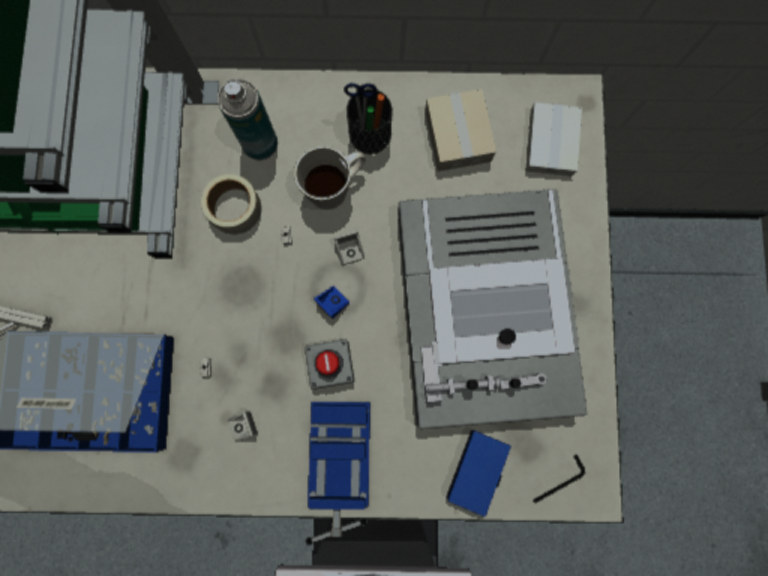

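The scene picture shows the machine at (460,360), the stop at (331,300), grey brackets at (247,295) and (411,260), and the blue look-alike at (370,277). The top picture (at 1.5×) shows the brackets at (241,425) and (347,248), the blue one at (331,301), and the tape roll at (230,203). The nuts at (286,235) and (206,368) could be mistaken for brackets. I'll check crops for these and for a possible third bracket near scene (120,185).

```bash
python3 - <<'E'
from h import *
a=snapshot("scene");b=snapshot("top")
A=a["img"][:,:,::-1];B=b["img"][:,:,::-1]
f=lambda im,x0,y0,x1,y1,w,h:cv2.resize(im[y0:y1,x0:x1],(w,h),interpolation=cv2.INTER_CUBIC)
top=np.hstack([f(B,130,140,260,300,325,400)*1, f(B,260,210,400,290,475,400)])
cv2.imwrite("pics/c1.png",np.vstack([f(B,130,145,260,305,400,400)]))
m=np.hstack([f(B,145,145,255,305,260,378), f(B,265,210,395,290,540,332)[:332].repeat(1,0) if 0 else cv2.copyMakeBorder(f(B,265,210,395,290,540,332),0,46,0,0,0)])
n=np.hstack([f(A,0,40,130,140,286,220),f(A,140,150,300,230,440,220),np.zeros((220,74,3),np.uint8)])
cv2.imwrite("pics/c1.png",np.vstack([m,n]))
for n,u,v,z in [("b1",347,248,5),("b2",241,425,5),("unk",0,0,0),("stop",328,362,74),("cknob",507,337,85),("bknob",472,385,95),("kknob",515,384,95),("mTL",400,201,60),("mTR",555,191,60),("mBL",418,427,60),("mBR",585,412,60)]:
    if z: print(n,onz(b,u/1.5,v/1.5,z).round())
print("unk",onz(a,80,123,0).round())
E
```

```text
b1 [684.  55.   5.]
b2 [377. 225.   5.]
stop [481.  76.  74.]
cknob [ 525. -206.   85.]
bknob [ 449. -148.   95.]
kknob [ 452. -215.   95.]
mTL [753. -35.  60.]
mTR [ 775. -297.   60.]
mBL [382. -68.  60.]
mBR [ 410. -333.   60.]
unk [372. 723.  -0.]
```

View pics/c1.png

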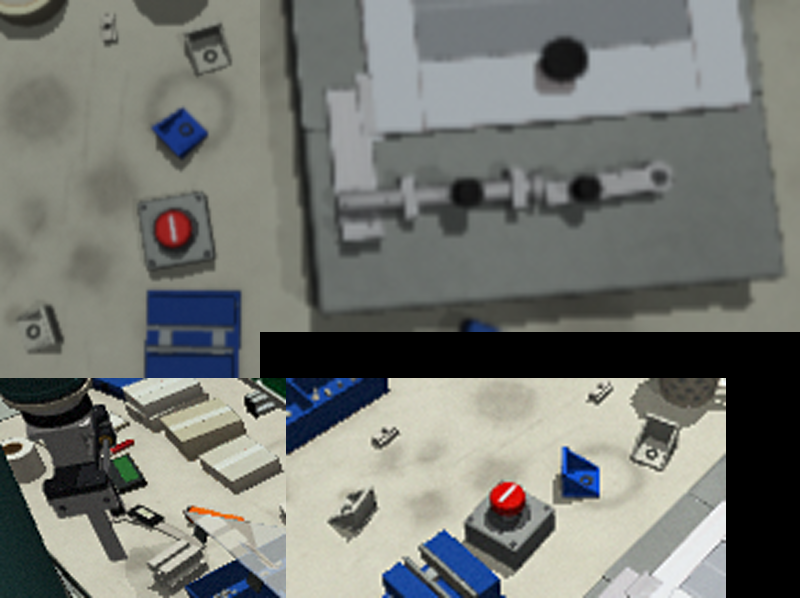

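Two brackets are on the bench: the grey ones at top (347,248) and (241,425). The blue one at (331,301) is the look-alike. The pale thing near scene (120,185) looks like stacked plates, and I'll re-check it once the arm is away. Next I'll measure the knobs and brackets.

```bash
cat >> h.py <<'E'
def tri(a,ua,b,ub):
    (o1,d1),(o2,d2)=ray(a,*ua),ray(b,*ub)
    s=np.linalg.lstsq(np.column_stack([d1,-d2]),o2-o1,rcond=None)[0]
    p,q=o1+d1*s[0],o2+d2*s[1]; return (p+q)/2,np.linalg.norm(p-q)
def blobs(s,mask,box,amin=8):
    x0,y0,x1,y1=box; n,l,st,c=cv2.connectedComponentsWithStats(mask[y0:y1,x0:x1].astype(np.uint8))
    return [(c[i]+[x0,y0],st[i,4],st[i,:4]+[x0,y0,0,0]) for i in range(1,n) if st[i,4]>=amin]
E
python3 - <<'E'
from h import *
a=snapshot("scene");b=snapshot("top")
bl=lambda s:s["img"].max(2)<45
red=lambda s:(s["img"][:,:,0]>120)&(s["img"][:,:,1]<70)
ka=blobs(a,bl(a),(255,220,325,275));kb=blobs(b,bl(b),(300,215,355,265))
for x in ka:print("A",x)
for x in kb:print("B",x)
ra=blobs(a,red(a),(200,170,245,220));rb=blobs(b,red(b),(200,220,235,260));print(ra,rb)
# brackets: enlarge crops
A=a["img"][:,:,::-1];B=b["img"][:,:,::-1]
f=lambda im,x0,y0,x1,y1:cv2.resize(im[y0:y1,x0:x1],(400,300),interpolation=cv2.INTER_CUBIC)
cv2.imwrite("pics/br.png",np.vstack([np.hstack([f(B,212,150,252,180),f(B,142,268,182,298)]),np.hstack([f(A,254,157,294,187),f(A,146,182,186,212)])]))
E
```

```text
A (array([305.45679012, 240.34567901]), np.int32(81), array([302, 235,   9,  12]))
A (array([269.58823529, 241.07843137]), np.int32(51), array([267, 237,   6,  10]))
A (array([289.80487805, 257.97560976]), np.int32(41), array([287, 254,   6,   9]))
A (array([258.13333333, 271.76666667]), np.int32(30), array([255, 268,  10,   7]))
B (array([337.5, 224. ]), np.int32(80), array([333, 220,  10,   9]))
B (array([314.20930233, 256.25581395]), np.int32(43), array([311, 253,   7,   7]))
B (array([342.91891892, 255.45945946]), np.int32(37), array([340, 253,   7,   6]))
[(array([220.10843373, 192.5060241 ]), np.int32(83), array([214, 188,  13,  10]))] [(array([217.83783784, 241.10810811]), np.int32(111), array([212, 235,  13,  13]))]
```

View pics/br.png

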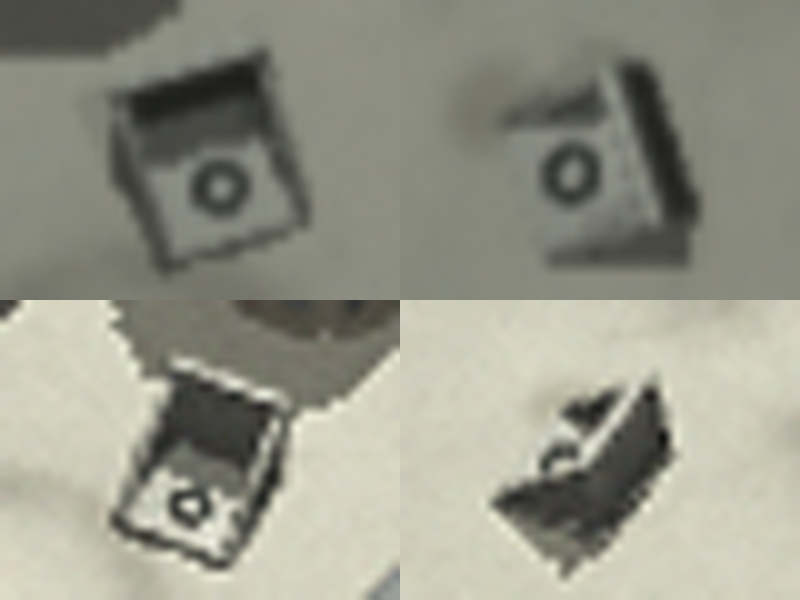

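The brackets have their base to the front and the back wall to the far side: B1's wall lies at +x, B2's at −y. I'll compute the poses and the first moves.

```bash
python3 - <<'E'
from h import *
a=snapshot("scene");b=snapshot("top")
for n,ua,ub in [("cover",(305.5,240.3),(337.5,224)),("bolt",(269.6,241.1),(314.2,256.3)),("keeper",(289.8,258),(342.9,255.5)),("stop",(220.1,192.5),(217.8,241.1))]:
    p,e=tri(a,ua,b,ub); q=R.from_euler('z',-.098).apply(p-[570.5,-199,0]); print(n,p.round(1),round(e,1),"machine",q.round(1))
c=lambda u,v,ox,oy:(ox+(u-.0)/10-.45,oy+v/10-.45)
def P(n,u,v,ox,oy,z): print(n,onz(b,*c(u,v,ox,oy),z).round(1))
for n,u,v,z in [("fL",168,270,3),("fR",308,222,3),("tL",118,95,41),("tR",268,50,41),("ring",220,187,5)]: P("B1"+n,u,v,212,150,z)
for n,u,v,z in [("f1",105,130,3),("f2",150,262,3),("w1",245,65,0),("w2",295,220,0),("t1",220,62,40),("t2",260,222,40),("ring",171,173,5)]: P("B2"+n,u,v,142,268,z)
print("press",rel([481,76,110],.098-0)," yaw pi/2:",rel([481,76,110],.098+np.pi/2))
E
```

```text
cover [ 527.  -205.5   83.2] 1.0 machine [-43.9  -2.2  83.2]
bolt [ 450.6 -147.3   99.7] 2.0 machine [-114.3   63.2   99.7]
keeper [ 453.4 -214.5   94.3] 1.7 machine [-118.    -3.9   94.3]
stop [482.3  78.4  70.2] 0.5 machine [-60.6 284.7  70.2]
B1fL [654.5  62.2   3. ]
B1fR [668.   25.7   3. ]
B1tL [691.6  73.6  41. ]
B1tR [704.1  35.6  41. ]
B1ring [676.6  49.    5. ]
B2f1 [383.2 247.7   3. ]
B2f2 [351.  234.5   3. ]
B2w1 [399.8 213.8   0. ]
B2w2 [361.6 199.2   0. ]
B2t1 [402.1 211.1  40. ]
B2t2 [364.2 199.4  40. ]
B2ring [373. 230.   5.]
press (array([-1.333, -1.156,  0.189]), array([-0.   ,  0.   ,  0.651]))  yaw pi/2: (array([-1.333, -1.156,  0.189]), array([-0.   , -0.   , -0.349]))
```

```bash
python3 -m pendant '[[[-0.667,-0.578,0],[0,0,0.651]],[[-0.667,-0.578,0],[0,0,0.651]],[[-0.667,-0.578,0],[0,0,0.651]],[[-0.667,-0.578,0],[0,0,0.651]],[[-0.667,-0.578,0],[0,0,0.651]],[[-0.667,-0.578,0],[0,0,0.651]],[[-0.667,-0.578,0],[0,0,0.651]],[[-0.667,-0.578,0],[0,0,0.651]],[[-0.667,-0.578,0],[0,0,0.651]],[[-0.667,-0.578,0],[0,0,0.651]]]' 1 20
python3 - <<'E'
from h import *
print(rel([482,78,110],.098), rel([482,78,60],.098),env.get_obs()["joint_pos"])
a=snapshot("scene");save(a,"left",(30,70,160,170),4)
E
```

```text
clock: 1.23
ee_pos: [376.7, 319.7, 166.8]
tcp_rot: [-0.0, 0.671, 0.741, 0.0]
contact_force: [0.0, 0.4, 0.5]
grip_width: 0.33
grip_force: 0.0
(array([-0.837,  0.269,  0.189]), array([ 0.   , -0.   ,  0.001])) (array([-0.837,  0.269,  0.356]), array([ 0.   , -0.   ,  0.001])) [-0.9888541   0.18342217  0.25072551  1.93960936 -0.05305112  1.02455485
 -0.61497237]
```

View pics/left.png

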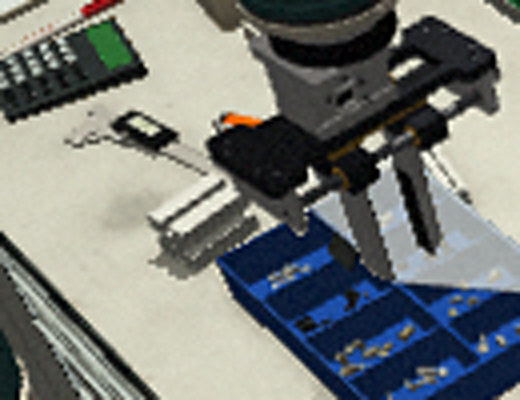

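The left thing at (210,215) is an extrusion offcut next to a calliper, so there are only two brackets. Next I'll press the stop.

```bash
python3 -m pendant '[[[-0.837,0.269,0.1],[0,0,0]],[[-0.837,0.269,0.1],[0,0,0]],[[-0.837,0.269,0.1],[0,0,0]],[[-0.837,0.269,0.1],[0,0,0]],[[-0.837,0.269,0.1],[0,0,0]],[[-0.837,0.269,0.1],[0,0,0]],[[-0.837,0.269,0.1],[0,0,0]],[[-0.837,0.269,0.189],[0,0,0]],[[-0.837,0.269,0.189],[0,0,0]],[[-0.837,0.269,0.189],[0,0,0]]]'
python3 -m pendant '[[[0,0,0.1],[0,0,0]],[[0,0,0.12],[0,0,0]],[[0,0,0.135],[0,0,0]],[[0,0,0.15],[0,0,0]],[[0,0,0.16],[0,0,0]],[[0,0,0.165],[0,0,0]]]'
```

```text
clock: 2.12
ee_pos: [480.7, 77.7, 109.4]
tcp_rot: [-0.001, 0.671, 0.742, -0.001]
contact_force: [-0.2, 0.4, 0.0]
grip_width: 0.003
grip_force: 0.0
clock: 2.62
ee_pos: [481.8, 77.5, 60.9]
tcp_rot: [0.0, 0.672, 0.741, 0.0]
contact_force: [0.1, 0.2, -0.9]
grip_width: 0.007
grip_force: 0.0
```

```bash
python3 -m pendant '[[[0,0,0.006],[0,0,0]],[[0,0,0.01],[0,0,0]],[[0,0,0.01],[0,0,0]]]'
python3 - <<'E'
from h import *
b=snapshot("top"); print(blobs(b,(b["img"][:,:,0]>120)&(b["img"][:,:,1]<70),(195,215,240,265)))
a=snapshot("scene");save(a,"stop",(190,160,250,220),6)
E
```

```text
clock: 2.87
ee_pos: [481.6, 77.3, 57.6]
tcp_rot: [0.0, 0.672, 0.741, 0.0]
contact_force: [0.5, 0.0, -0.7]
grip_width: 0.005
grip_force: 0.0
[]
```

View pics/stop.png

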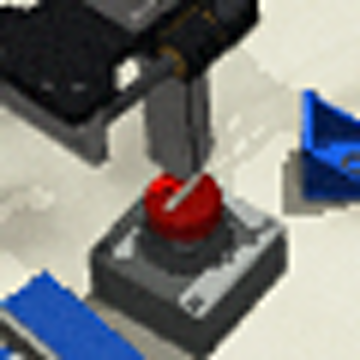

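```bash
python3 - <<'E'
from h import *
a=snapshot("scene");b=snapshot("top");p,_=tool()
print(p,proj(a,p),proj(b,p))
print(blobs(a,(a["img"][:,:,0]>120)&(a["img"][:,:,1]<70),(190,160,250,220)))
x=np.vstack([cv2.resize(s["img"][:,:,::-1][y0:y0+60,x0:x0+100],(500,300),interpolation=cv2.INTER_CUBIC) for s,x0,y0 in((a,170,150),(b,170,210))]);cv2.imwrite("pics/s2.png",x)
E
```

```text
[481.67201475  77.1874367   57.61186809] [220.39268188 195.55181743] [218.8432887  241.52619826]
[(array([219.90909091, 193.16363636]), np.int32(55), array([214, 189,  12,   9]))]
```

View pics/s2.png

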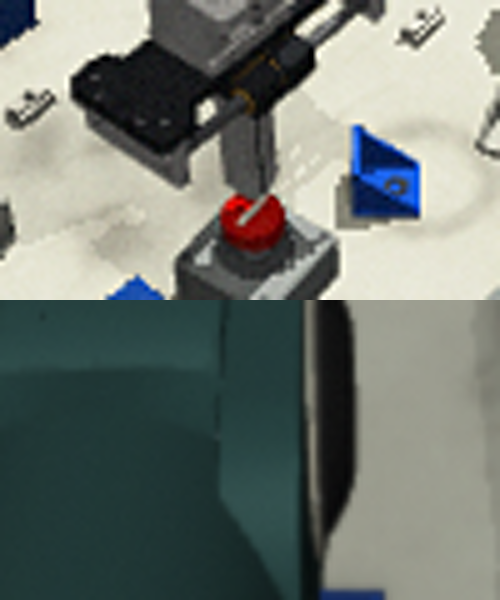

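The finger seems to be behind the cap, and there's no contact force. I'll check the projection of the TCP against the earlier "left" picture, where the tips were at about px (125,139) and (137,132).

```bash
python3 -m pendant '[[[0,0,-0.06],[0,0,0]],[[0,0,-0.15],[0,0,0]],[[0,0,-0.15],[0,0,0]],[[0,0,-0.15],[0,0,0]]]'
python3 - <<'E'
from h import *
a=snapshot("scene");print(proj(a,[376.7,319.7,166.8]))
p,_=tool();print(p,proj(a,p))
print(blobs(a,(a["img"][:,:,0]>120)&(a["img"][:,:,1]<70),(190,160,250,220)))
save(a,"s3",(180,140,260,210),6)
E
```

```text
clock: 3.4
ee_pos: [482.4, 77.5, 103.5]
tcp_rot: [0.001, 0.672, 0.741, 0.001]
contact_force: [0.7, -1.4, -0.6]
grip_width: 0.002
grip_force: 0.0
[134.06439354 144.7856412 ]
[481.74958354  77.41534297 102.60496642] [219.44502233 185.64406827]
[(array([219.98529412, 192.60294118]), np.int32(68), array([214, 188,  12,  10]))]
```

View pics/s3.png

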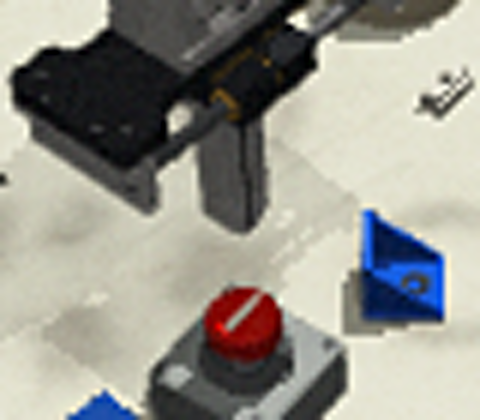

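In the picture the tips sit about 7 px, or roughly 33 mm, above where the reported TCP projects. They covered the cap's upper part, so they were hovering above it. I'll descend step by step, watching the force.

```bash
python3 -m pendant '[[[0,0,0.08],[0,0,0]],[[0,0,0.15],[0,0,0]],[[0,0,0.16],[0,0,0]],[[0,0,0.17],[0,0,0]]]' | grep -E "ee_pos|contact"
python3 -m pendant '[[[0,0,0.01],[0,0,0]],[[0,0,0.02],[0,0,0]],[[0,0,0.02],[0,0,0]]]'| grep -E "ee_pos|contact"
python3 -m pendant '[[[0,0,0.01],[0,0,0]],[[0,0,0.013],[0,0,0]],[[0,0,0.013],[0,0,0]]]'| grep -E "ee_pos|contact"
```

```text
ee_pos: [480.7, 76.8, 50.5]
contact_force: [-0.4, 0.9, 0.5]
ee_pos: [481.8, 77.3, 45.6]
contact_force: [0.3, 0.5, -0.4]
ee_pos: [481.6, 77.2, 41.6]
contact_force: [-0.5, 0.0, -0.9]
```

```bash
for i in 1 2 3 ; do python3 -m pendant '[[[0,0,0.006],[0,0,0]],[[0,0,0.012],[0,0,0]],[[0,0,0.012],[0,0,0]]]'| grep -E "ee_pos|contact"; done
```

```text
ee_pos: [481.5, 77.2, 37.7]
contact_force: [0.2, 0.1, 0.1]
ee_pos: [481.6, 77.2, 34.2]
contact_force: [0.6, 0.1, 2.4]
ee_pos: [481.6, 77.2, 30.5]
contact_force: [0.9, 0.2, 3.1]
```

```bash
for i in 1 2 3; do python3 -m pendant '[[[0,0,0.006],[0,0,0]],[[0,0,0.012],[0,0,0]],[[0,0,0.012],[0,0,0]]]'| grep -E "ee_pos|contact"; done
```

```text
ee_pos: [481.6, 77.2, 26.9]
contact_force: [1.2, 0.2, 1.2]
ee_pos: [481.8, 77.2, 23.5]
contact_force: [-0.4, -0.4, 5.8]
ee_pos: [483.2, 77.4, 22.2]
contact_force: [-15.4, -2.0, 62.9]
```

The stop bottomed at a reading of z=23.5 with the cap top at 62, so the real tip lies about 38.5 mm above the reported TCP. I'll lift, check that the cap stays latched, and check the lateral offset.

```bash
python3 -m pendant '[[[0,0,-0.1],[0,0,0]],[[0,0,-0.22],[0,0,0]],[[0,0,-0.3],[0,0,0]],[[0,0,-0.3],[0,0,0]]]' -0.2
python3 -m pendant '[[[0,0,-0.0],[0,0,0]],[[0,0,0],[0,0,0]],[[0,0,0],[0,0,0]]]' 
python3 - <<'E'
from h import *
a=snapshot("scene")
for d in (33,38.5):print(proj(a,[481.7,77.4,102.6+d]),proj(a,[376.7,319.7,166.8+d]))
p,_=tool();print(p,proj(a,p+[0,0,38.5]))
print(blobs(a,(a["img"][:,:,0]>120)&(a["img"][:,:,1]<70),(190,160,250,220)))
for n,q in [("keep",[453.4,-214.5,87-38.5]),("keep_hi",[453.4,-214.5,150-38.5])]: print(n,rel(q,.098))
save(a,"s4",(180,120,310,220),6)
E
```

```text
clock: 6.12
ee_pos: [483.8, 77.7, 114.0]
tcp_rot: [0.001, 0.672, 0.741, 0.003]
contact_force: [0.3, -0.0, 1.3]
grip_width: 0.248
grip_force: 0.0
clock: 6.37
ee_pos: [480.9, 77.1, 108.9]
tcp_rot: [-0.0, 0.672, 0.741, -0.001]
contact_force: [-0.1, 0.3, 0.2]
grip_width: 0.461
grip_force: 0.0
[218.72704195 178.03531298] [131.38738852 136.28200328]
[218.60571359 176.73023682] [130.92913651 134.82634326]
[480.91253041  77.0408766  108.93085497] [218.33716894 175.43616599]
[(array([220.2173913 , 194.53623188]), np.int32(69), array([215, 190,  12,  10]))]
keep (array([-0.958, -0.185,  0.202]), array([-0.001,  0.   , -0.   ]))
keep_hi (array([-0.958, -0.186, -0.008]), array([-0.001,  0.   , -0.   ]))
```

View pics/s4.png

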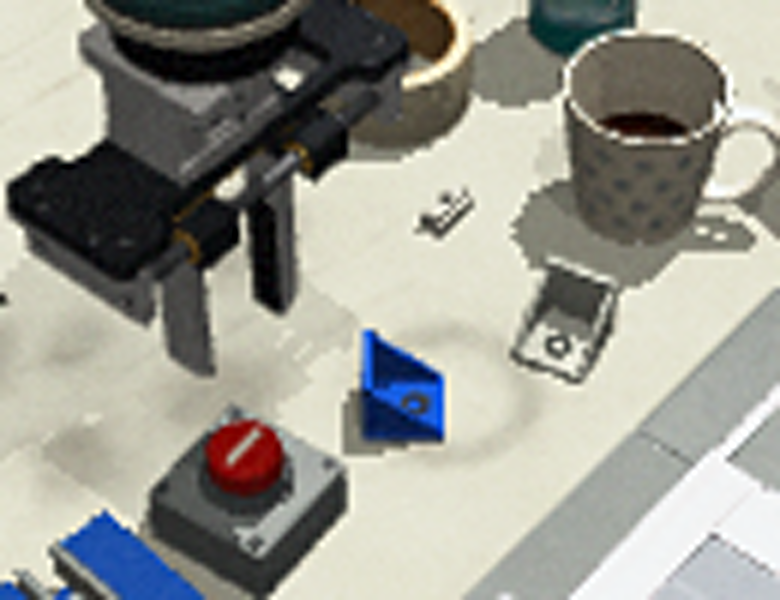

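The cap is now latched about 2 px lower and the fingers are open at (205,372) and (278,312). Next I'll move over the keeper knob.

```bash
python3 -m pendant '[[[-0.958,-0.186,-0.01],[0,0,0]],[[-0.958,-0.186,-0.01],[0,0,0]],[[-0.958,-0.186,-0.01],[0,0,0]],[[-0.958,-0.186,-0.01],[0,0,0]],[[-0.958,-0.186,-0.01],[0,0,0]],[[-0.958,-0.186,-0.01],[0,0,0]],[[-0.958,-0.186,-0.01],[0,0,0]],[[-0.958,-0.186,-0.01],[0,0,0]],[[-0.958,-0.186,-0.01],[0,0,0]],[[-0.958,-0.186,-0.01],[0,0,0]]]' -0.2 15
python3 - <<'E'
from h import *
a=snapshot("scene");print(rel([453.4,-214.5,88-38.5],.098))
save(a,"k1",(230,170,350,290),5)
E
```

```text
clock: 7.25
ee_pos: [453.6, -213.9, 112.3]
tcp_rot: [-0.001, 0.672, 0.741, -0.0]
contact_force: [-0.3, 0.4, -0.4]
grip_width: 0.6
grip_force: 0.0
(array([-0.004, -0.002,  0.21 ]), array([-0.001, -0.   ,  0.   ]))
```

View pics/k1.png

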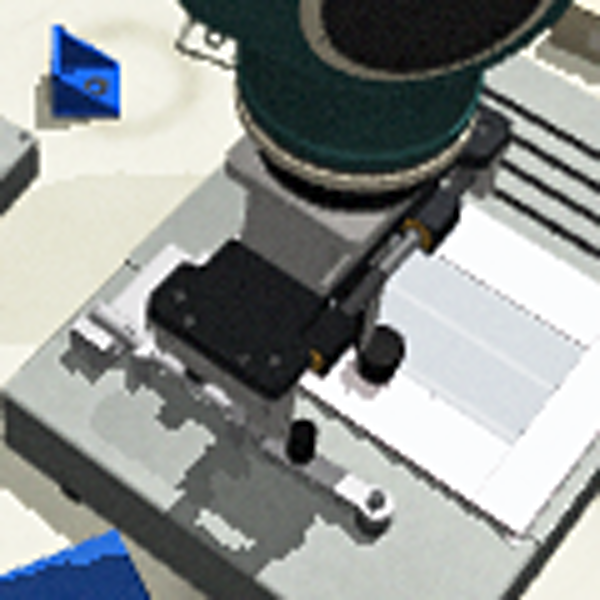

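The fingers straddle the keeper knob (300,440), clear of the cover knob (380,350). I'll descend and grip.

```bash
python3 -m pendant '[[[-0.004,-0.002,0.1],[0,0,0]],[[-0.004,-0.002,0.18],[0,0,0]],[[-0.004,-0.002,0.21],[0,0,0]],[[-0.004,-0.002,0.21],[0,0,0]]]'
python3 -m pendant '[[[0,0,0],[0,0,0]],[[0,0,0],[0,0,0]],[[0,0,0],[0,0,0]],[[0,0,0],[0,0,0]],[[0,0,0],[0,0,0]],[[0,0,0],[0,0,0]]]' 1 15
python3 - <<'E'
from h import *
p,r=tool(); piv=p+45*np.array([np.sin(.098),-np.cos(.098),0]); rr=r.inv()
for t in np.arange(.2,1.61,.2):
    q=piv+45*np.array([-np.sin(t+.098),np.cos(t+.098),0]); print((rr.apply(q-p)/300).round(3))
E
```

```text
clock: 7.63
ee_pos: [452.6, -214.0, 48.3]
tcp_rot: [-0.002, 0.671, 0.741, -0.001]
contact_force: [-1.0, 0.3, -0.4]
grip_width: 0.598
grip_force: 0.0
clock: 8.13
ee_pos: [453.8, -215.5, 50.4]
tcp_rot: [0.0, 0.672, 0.741, 0.0]
contact_force: [-0.7, 0.4, -0.3]
grip_width: 0.21
grip_force: 0.0
[-0.003 -0.03  -0.   ]
[-0.012 -0.058 -0.   ]
[-0.026 -0.085 -0.   ]
[-0.046 -0.108 -0.   ]
[-0.069 -0.126 -0.   ]
[-0.096 -0.14  -0.   ]
[-0.125 -0.148 -0.   ]
[-0.154 -0.15  -0.   ]
```

```bash
python3 -m pendant '[[[0,0,0],[0,0,0]],[[0,0,0],[0,0,0]],[[0,0,0],[0,0,0]]]' 1 15
python3 -m pendant '[[[-0.003,-0.03,0],[0,0,0]],[[-0.012,-0.058,0],[0,0,0]],[[-0.026,-0.085,0],[0,0,0]],[[-0.046,-0.108,0],[0,0,0]],[[-0.069,-0.126,0],[0,0,0]],[[-0.096,-0.14,0],[0,0,0]],[[-0.125,-0.148,0],[0,0,0]],[[-0.15,-0.15,0],[0,0,0]],[[-0.152,-0.15,0],[0,0,0]],[[-0.152,-0.15,0],[0,0,0]]]'
```

```text
clock: 8.38
ee_pos: [453.7, -215.5, 50.2]
tcp_rot: [0.0, 0.672, 0.741, 0.0]
contact_force: [-0.4, 1.1, 5.0]
grip_width: 0.14
grip_force: 15.0
clock: 9.22
ee_pos: [416.7, -264.1, 50.7]
tcp_rot: [0.002, 0.671, 0.741, 0.002]
contact_force: [25.5, 11.9, -2.6]
grip_width: 0.144
grip_force: 15.0
```

```bash
python3 -m pendant '[[[0,0,0],[0,0,0]],[[0,0,0],[0,0,0]],[[0,0,0],[0,0,0]],[[0,0,-0.1],[0,0,0]],[[0,0,-0.2],[0,0,0]],[[0,0,-0.2],[0,0,0]]]' -0.2 15
python3 - <<'E'
from h import *
a=snapshot("scene");b=snapshot("top");bl=lambda s:s["img"].max(2)<45
for x in blobs(a,bl(a),(255,220,325,290)):print("A",x)
print(rel([450.6,-147.3,110],.098),rel([450.6,-147.3,58],.098))
save(a,"k2",(230,190,350,290),5)
E
```

```text
clock: 9.72
ee_pos: [413.9, -267.0, 114.0]
tcp_rot: [0.002, 0.672, 0.74, 0.001]
contact_force: [0.8, -0.3, 2.0]
grip_width: 0.535
grip_force: 0.0
A (array([304.1   , 229.7875]), np.int32(80), array([286, 220,  39,  14]))
A (array([308.83393502, 223.83393502]), np.int32(277), array([289, 220,  36,  10]))
A (array([305.01162791, 237.24418605]), np.int32(86), array([289, 230,  34,  11]))
A (array([269.42553191, 241.17021277]), np.int32(47), array([267, 237,   6,  10]))
A (array([286.66703911, 262.01117318]), np.int32(895), array([265, 243,  46,  43]))
A (array([322.9, 244.4]), np.int32(10), array([321, 242,   4,   5]))
(array([0.381, 0.163, 0.002]), array([ 0.001,  0.   , -0.001])) (array([0.381, 0.163, 0.175]), array([ 0.001,  0.   , -0.001]))
```

View pics/k2.png

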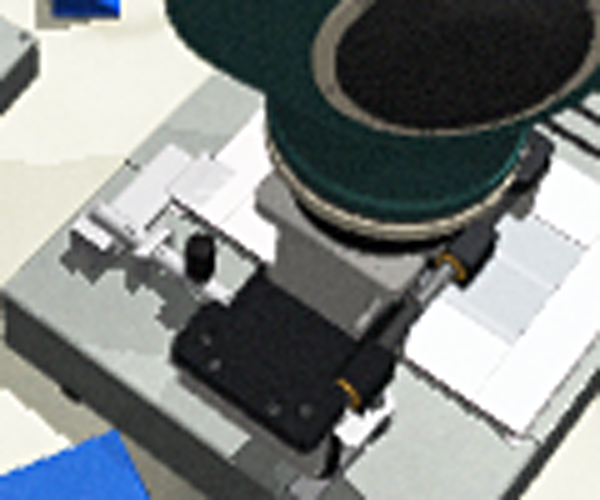

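The keeper knob at (330,455) is swung to the front, and the bolt knob at (200,255) is clear. Next is the bolt.

```bash
python3 -m pendant '[[[0.381,0.163,0],[0,0,0]],[[0.381,0.163,0],[0,0,0]],[[0.381,0.163,0],[0,0,0]],[[0.381,0.163,0],[0,0,0]],[[0.381,0.163,0],[0,0,0]],[[0.381,0.163,0.1],[0,0,0]],[[0.381,0.163,0.17],[0,0,0]],[[0.381,0.163,0.175],[0,0,0]]]'|grep -E "ee|con"
python3 -m pendant '[[[0,0,0],[0,0,0]],[[0,0,0],[0,0,0]],[[0,0,0],[0,0,0]],[[0,0,0],[0,0,0]],[[0,0,0],[0,0,0]],[[0,0,0],[0,0,0]],[[0,0,0],[0,0,0]],[[0,0,0],[0,0,0]],[[0,0,0],[0,0,0]]]' 1 15
python3 -m pendant '[[[-0.03,0,0],[0,0,0]],[[-0.06,0,0],[0,0,0]],[[-0.09,0,0],[0,0,0]],[[-0.12,0,0],[0,0,0]],[[-0.15,0,0],[0,0,0]],[[-0.165,0,0],[0,0,0]],[[-0.17,0,0],[0,0,0]],[[-0.17,0,0],[0,0,0]]]'
```

```text
ee_pos: [447.7, -147.5, 54.1]
contact_force: [-0.9, -0.2, 0.2]
clock: 11.23
ee_pos: [451.0, -146.7, 57.8]
tcp_rot: [0.0, 0.672, 0.741, 0.0]
contact_force: [0.2, -0.1, 6.9]
grip_width: 0.164
grip_force: 15.0
clock: 11.9
ee_pos: [455.9, -196.8, 57.7]
tcp_rot: [-0.0, 0.672, 0.741, 0.0]
contact_force: [-1.8, 5.8, 10.2]
grip_width: 0.167
grip_force: 15.0
```

```bash
python3 -m pendant '[[[0,0,0],[0,0,0]],[[0,0,0],[0,0,0]],[[0,0,0],[0,0,0]],[[0,0,-0.1],[0,0,0]],[[0,0,-0.2],[0,0,0]],[[0,0,-0.2],[0,0,0]],[[0,0,-0.2],[0,0,0]]]' -0.2 15
python3 - <<'E'
from h import *
print(rel([527,-205.5,90],.098),rel([527,-205.5,36],.098))
E
```

```text
clock: 12.48
ee_pos: [456.5, -197.6, 118.6]
tcp_rot: [0.001, 0.672, 0.741, 0.001]
contact_force: [-0.4, 0.4, -0.2]
grip_width: 0.59
grip_force: 0.0
(array([-0.049,  0.231,  0.096]), array([ 0.002,  0.   , -0.   ])) (array([-0.049,  0.231,  0.276]), array([ 0.002,  0.   , -0.   ]))
```

```bash
python3 -m pendant '[[[-0.049,0.231,0],[0,0,0]],[[-0.049,0.231,0],[0,0,0]],[[-0.049,0.231,0.1],[0,0,0]],[[-0.049,0.231,0.2],[0,0,0]],[[-0.049,0.231,0.27],[0,0,0]],[[-0.049,0.231,0.276],[0,0,0]],[[-0.049,0.231,0.276],[0,0,0]]]'|grep -E "ee|con"
python3 -m pendant '[[[0,0,0],[0,0,0]],[[0,0,0],[0,0,0]],[[0,0,0],[0,0,0]],[[0,0,0],[0,0,0]],[[0,0,0],[0,0,0]],[[0,0,0],[0,0,0]],[[0,0,0],[0,0,0]],[[0,0,0],[0,0,0]],[[0,0,0],[0,0,0]]]' 1 15
python3 -m pendant '[[[0,0.06,0],[0,0,0]],[[0,0.12,0],[0,0,0]],[[0,0.18,0],[0,0,0]],[[0,0.24,0],[0,0,0]],[[0,0.3,0],[0,0,0]],[[0,0.36,0],[0,0,0]],[[0,0.42,0],[0,0,0]],[[0,0.46,0],[0,0,0]],[[0,0.472,0],[0,0,0]],[[0,0.472,0],[0,0,0]]]'
```

```text
ee_pos: [525.0, -205.4, 33.6]
contact_force: [-0.4, -0.3, 0.6]
clock: 13.82
ee_pos: [527.1, -205.3, 35.3]
tcp_rot: [0.001, 0.672, 0.741, 0.0]
contact_force: [6.3, 2.3, 5.9]
grip_width: 0.27
grip_force: 15.0
clock: 14.65
ee_pos: [666.8, -191.7, 34.2]
tcp_rot: [-0.0, 0.672, 0.741, -0.001]
contact_force: [-3.6, 0.4, 1.8]
grip_width: 0.286
grip_force: 1.5
```

```bash
python3 -m pendant '[[[0,0.006,0],[0,0,0]],[[0,0.01,0],[0,0,0]],[[0,0.01,0],[0,0,0]],[[0,0.01,0],[0,0,0]],[[0,0.01,0],[0,0,0]],[[0,0.01,0],[0,0,0]]]' 1 15
python3 -m pendant '[[[0,0,0],[0,0,0]],[[0,0,0],[0,0,0]],[[0,0,0],[0,0,0]],[[0,0,-0.1],[0,0,0]],[[0,0,-0.2],[0,0,0]],[[0,0,-0.3],[0,0,0]],[[0,0,-0.3],[0,0,0]],[[0,0,-0.3],[0,0,0]]]' -0.2 15
python3 - <<'E'
from h import *
print(rel([460,150,130],.365),rel([377.4,218,130],.365),env.get_obs()["joint_pos"][6])
E
```

```text
clock: 15.15
ee_pos: [666.3, -191.8, 34.0]
tcp_rot: [-0.003, 0.672, 0.74, -0.002]
contact_force: [-18.7, 1.7, 9.1]
grip_width: 0.272
grip_force: 15.0
clock: 15.82
ee_pos: [670.9, -191.5, 126.4]
tcp_rot: [0.001, 0.672, 0.741, 0.001]
contact_force: [-0.7, -0.3, -1.1]
grip_width: 0.598
grip_force: 0.0
(array([ 1.201, -0.589, -0.015]), array([ 0.002,  0.001, -0.17 ])) (array([ 1.454, -0.841, -0.016]), array([ 0.002,  0.001, -0.17 ])) 0.568537893161211
```

The cover is at its stop. Before picking I'll check whether either bracket has been knocked, by comparing with the first pictures.

```bash
cat > chk.py <<'E'
from h import *
for n,bx in (("scene",{"B1":(256,157,290,188),"B2":(152,184,178,212)}),("top",{"B1":(219,152,248,180),"B2":(148,270,176,297)})):
    s=snapshot(n);o=cv2.resize(cv2.imread("pics/%s0.png"%n),(512,384),interpolation=cv2.INTER_AREA)[:,:,::-1]
    for k,(x0,y0,x1,y1) in bx.items():
        d=np.abs(cv2.GaussianBlur(s["img"],(3,3),0).astype(int)-cv2.GaussianBlur(o,(3,3),0))[y0:y1,x0:x1].mean(); print(n,k,round(d,1))
E
python3 chk.py
```

```text
scene B1 47.5
scene B2 21.2
top B1 40.7
top B2 18.9
```

```bash
python3 -m pendant '[[[0.38,-0.77,0],[0,0,-0.17]],[[0.38,-0.77,0],[0,0,-0.17]],[[0.38,-0.77,0],[0,0,-0.17]],[[0.38,-0.77,0],[0,0,-0.17]],[[0.38,-0.77,0],[0,0,-0.17]],[[0.38,-0.77,0],[0,0,-0.17]],[[0.38,-0.77,0],[0,0,-0.17]],[[0.38,-0.77,0],[0,0,-0.17]]]' -0.2
python3 chk.py
python3 - <<'E'
from h import *
a=snapshot("scene");b=snapshot("top")
A=a["img"][:,:,::-1];B=b["img"][:,:,::-1]
f=lambda im,x0,y0,x1,y1,w,h:cv2.resize(im[y0:y1,x0:x1],(w,h),interpolation=cv2.INTER_CUBIC)
cv2.imwrite("pics/m1.png",np.vstack([np.hstack([f(B,212,150,252,180,400,300),f(B,132,258,182,298,400,300)]),np.hstack([f(B,260,120,400,225,400,300),f(A,140,150,300,270,400,300)])]))
E
```

```text
clock: 16.58
ee_pos: [426.6, -99.0, 124.1]
tcp_rot: [-0.001, 0.567, 0.824, 0.0]
contact_force: [0.5, -0.6, -0.3]
grip_width: 0.594
grip_force: 0.0
scene B1 83.3
scene B2 29.1
top B1 35.9
top B2 12.7
```

View pics/m1.png

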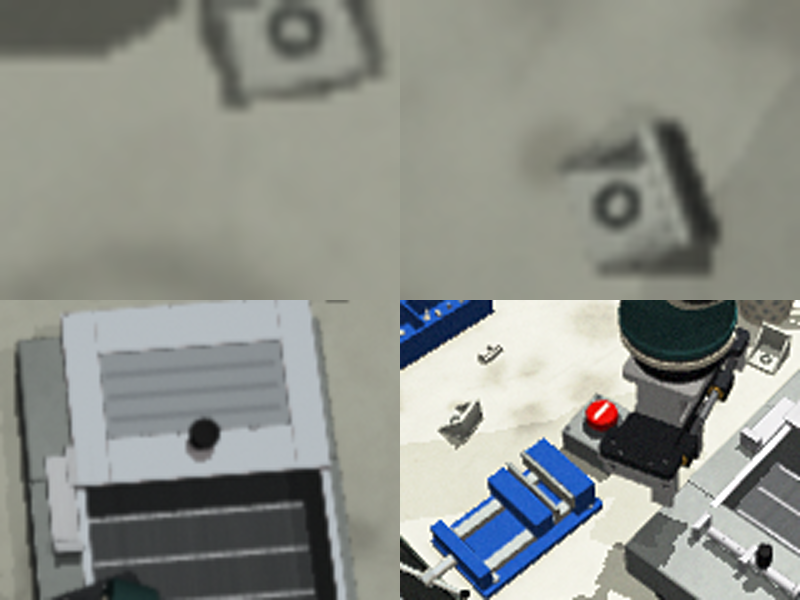

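B1 has been knocked: its ring is now at crop (296,30), previously (220,187). B2 is unmoved, the cover is fully back and the well is open. I'll pick B2 first.

```bash
python3 - <<'E'
from h import *
print(rel([377.4,218,100],.365),rel([377.4,218,-30],.365))
b=snapshot("top")
c=lambda u,v:(212+u/10-.45,150+v/10-.45)
print("ring",onz(b,*c(296,30),5),"fL",onz(b,*c(233,104),3),"fR",onz(b,*c(378,72),3))
E
```

```text
(array([1.055, 0.215, 0.081]), array([-0.,  0., -0.])) (array([1.055, 0.216, 0.514]), array([-0.,  0., -0.]))
ring [719.63679044  29.87973035   5.        ] fL [699.70132422  46.20908292   3.        ] fR [709.07041676   7.95381804   3.        ]
```

```bash
python3 -m pendant '[[[1,0.216,0.05],[0,0,0]],[[1,0.216,0.05],[0,0,0]],[[1,0.216,0.05],[0,0,0]],[[1,0.216,0.05],[0,0,0]],[[1,0.216,0.05],[0,0,0]],[[1,0.216,0.05],[0,0,0]],[[1,0.216,0.05],[0,0,0]],[[1,0.216,0.05],[0,0,0]],[[1,0.216,0.05],[0,0,0]],[[1,0.216,0.05],[0,0,0]]]' -0.5
python3 - <<'E'
from h import *
print(rel([377.4,218,-30],.365))
E
```

```text
clock: 17.67
ee_pos: [382.8, 203.5, 109.1]
tcp_rot: [-0.0, 0.567, 0.824, -0.001]
contact_force: [0.3, -1.2, -0.0]
grip_width: 0.751
grip_force: 0.0
(array([0.052, 0.001, 0.464]), array([-0.001,  0.   ,  0.   ]))
```

```bash
python3 -m pendant '[[[0.052,0,0.05],[0,0,0]],[[0.052,0,0.15],[0,0,0]],[[0.052,0,0.25],[0,0,0]],[[0.052,0,0.33],[0,0,0]],[[0.052,0,0.4],[0,0,0]],[[0.052,0,0.44],[0,0,0]],[[0.052,0,0.46],[0,0,0]],[[0.052,0,0.462],[0,0,0]]]'
python3 -m pendant '[[[0,0,0],[0,0,0]],[[0,0,0],[0,0,0]],[[0,0,0],[0,0,0]],[[0,0,0],[0,0,0]],[[0,0,0],[0,0,0]],[[0,0,0],[0,0,0]],[[0,0,0],[0,0,0]],[[0,0,0],[0,0,0]]]' 1 20
```

```text
clock: 18.33
ee_pos: [377.1, 216.3, -29.9]
tcp_rot: [-0.0, 0.568, 0.823, -0.001]
contact_force: [-1.8, -0.1, 0.1]
grip_width: 0.749
grip_force: 0.0
clock: 19.0
ee_pos: [377.4, 217.9, -28.5]
tcp_rot: [0.0, 0.567, 0.824, 0.0]
contact_force: [-1.2, -0.8, 8.8]
grip_width: 0.421
grip_force: 20.0
```

The opening is 39.6 mm, so this is the 40 mm bracket. I'll lift it and carry it.

```bash
python3 -m pendant '[[[0,0,-0.1],[0,0,0]],[[0,0,-0.2],[0,0,0]],[[0,0,-0.3],[0,0,0]],[[0,0,-0.4],[0,0,0]],[[0,0,-0.48],[0,0,0]],[[0,0,-0.48],[0,0,0]]]' 1 25
python3 - <<'E'
from h import *
print(rel([575.2,-246.8,115],.098))
E
```

```text
clock: 19.5
ee_pos: [378.9, 219.0, 119.3]
tcp_rot: [0.001, 0.567, 0.824, 0.003]
contact_force: [1.2, 0.2, -0.1]
grip_width: 0.42
grip_force: 25.0
(array([-1.684,  0.058,  0.011]), array([ 0.004, -0.002,  0.17 ]))
```

```bash
python3 -m pendant '[[[-0.15,0,0],[0,0,0.02]],[[-0.3,0.01,0],[0,0,0.05]],[[-0.45,0.02,0],[0,0,0.08]],[[-0.58,0.03,0],[0,0,0.1]],[[-0.7,0.03,0],[0,0,0.13]],[[-0.82,0.04,0],[0,0,0.15]],[[-0.92,0.04,0],[0,0,0.17]],[[-1,0.04,0],[0,0,0.17]],[[-1,0.04,0],[0,0,0.17]],[[-1,0.04,0],[0,0,0.17]]]'
python3 - <<'E'
from h import *
print(rel([575.2,-246.8,115],.098),rel([575.2,-246.8,-18],.098))
E
```

```text
clock: 20.33
ee_pos: [495.0, -59.6, 114.5]
tcp_rot: [-0.0, 0.673, 0.74, -0.001]
contact_force: [-1.3, 0.6, -1.5]
grip_width: 0.423
grip_force: 25.0
(array([-0.647,  0.207, -0.002]), array([-0.001,  0.   , -0.002])) (array([-0.646,  0.207,  0.442]), array([-0.001,  0.   , -0.002]))
```

```bash
python3 -m pendant '[[[-0.12,0.04,0],[0,0,0]],[[-0.25,0.08,0],[0,0,0]],[[-0.38,0.12,0],[0,0,0]],[[-0.5,0.16,0],[0,0,0]],[[-0.6,0.2,0],[0,0,0]],[[-0.646,0.207,0],[0,0,0]],[[-0.646,0.207,0.02],[0,0,0]],[[-0.646,0.207,0.12],[0,0,0]],[[-0.646,0.207,0.22],[0,0,0]],[[-0.646,0.207,0.3],[0,0,0]]]'|grep -E "ee|con|gri"
python3 - <<'E'
from h import *
print(rel([575.2,-246.8,-18],.098))
E
```

```text
ee_pos: [575.2, -242.5, 22.9]
contact_force: [0.6, 0.0, -1.1]
grip_width: 0.423
grip_force: 25.0
(array([-0.014, -0.001,  0.136]), array([-0.001, -0.001,  0.001]))
```

```bash
python3 -m pendant '[[[0,0,0.06],[0,0,0]],[[0,0,0.1],[0,0,0]],[[0,0,0.125],[0,0,0]],[[0,0,0.135],[0,0,0]],[[0,0,0.135],[0,0,0]],[[0,0,0.135],[0,0,0]]]'|grep -E "ee|con|gri"
python3 -m pendant '[[[0,0,0.003],[0,0,0]],[[0,0,0.006],[0,0,0]],[[0,0,0.006],[0,0,0]]]'|grep -E "ee|con|gri"
```

```text
ee_pos: [576.4, -245.2, -14.5]
contact_force: [1.2, 0.2, 0.1]
grip_width: 0.423
grip_force: 25.0
ee_pos: [576.1, -245.3, -16.9]
contact_force: [0.2, -0.1, -0.9]
grip_width: 0.424
grip_force: 25.0
```

```bash
python3 -m pendant '[[[0,0,0.003],[0,0,0]],[[0,0,0.006],[0,0,0]],[[0,0,0.006],[0,0,0]]]'|grep -E "ee|con"
python3 -m pendant '[[[0,0,0.003],[0,0,0]],[[0,0,0.005],[0,0,0]],[[0,0,0.005],[0,0,0]]]'|grep -E "ee|con|gri"
```

```text
ee_pos: [576.0, -245.3, -18.4]
contact_force: [-3.6, 1.9, 9.3]
ee_pos: [576.1, -245.5, -18.7]
contact_force: [-10.6, 5.3, 30.8]
grip_width: 0.422
grip_force: 25.0
```

```bash
python3 -m pendant '[[[0,0,-0.006],[0,0,0]],[[0,0,-0.006],[0,0,0]]]'|grep -E "con"
python3 -m pendant '[[[0,0,0],[0,0,0]],[[0,0,0],[0,0,0]],[[0,0,0],[0,0,0]],[[0,0,0],[0,0,0]],[[0,0,-0.1],[0,0,0]],[[0,0,-0.23],[0,0,0]],[[0,0,-0.36],[0,0,0]],[[0,0,-0.45],[0,0,0]],[[0,0,-0.45],[0,0,0]],[[0,0,-0.45],[0,0,0]]]' -0.3
python3 - <<'E'
from h import *
print(rel([731,33,110],.24+np.pi/2),env.get_obs()["joint_pos"])
a=snapshot("scene");b=snapshot("top")
print("mug rim?",onz(b,325/1.5,180/1.5,90),onz(b,362/1.5,162/1.5,60))
E
```

```text
contact_force: [-0.4, -0.2, -1.2]
clock: 23.42
ee_pos: [576.6, -245.4, 117.7]
tcp_rot: [0.001, 0.672, 0.741, 0.001]
contact_force: [-0.9, 0.3, 0.3]
grip_width: 0.65
grip_force: 0.0
(array([0.873, 0.602, 0.026]), array([ 0.002, -0.001,  0.909])) [-0.01372203  0.50798371  0.50059626  1.67243924 -0.27651236  1.02946038
  0.67440666]
mug rim? [777.08233122  88.67846691  90.        ] [821.32584778  29.91945404  60.        ]
```

```bash
python3 -m pendant '[[[0.873,0.602,0],[0,0,0.909]],[[0.873,0.602,0],[0,0,0.909]],[[0.873,0.602,0],[0,0,0.909]],[[0.873,0.602,0],[0,0,0.909]],[[0.873,0.602,0],[0,0,0.909]],[[0.873,0.602,0],[0,0,0.909]],[[0.873,0.602,0],[0,0,0.909]],[[0.873,0.602,0],[0,0,0.909]],[[0.873,0.602,0],[0,0,0.909]],[[0.873,0.602,0],[0,0,0.909]]]' -0.3
python3 - <<'E'
from h import *
print(rel([731,33,110],.24+np.pi/2),env.get_obs()["joint_pos"])
a=snapshot("scene");b=snapshot("top")
print("mug rim",tri(a,(288,135.3),b,(216.7,114.7)))
cv2.imwrite("pics/m2.png",np.hstack([cv2.resize(b["img"][:,:,::-1][110:190,195:275],(400,400)),cv2.resize(a["img"][:,:,::-1][110:190,250:330],(400,400))]))
E
```

```text
clock: 24.35
ee_pos: [729.8, 35.3, 113.6]
tcp_rot: [0.0, 0.978, 0.208, -0.002]
contact_force: [-0.3, -0.7, 0.7]
grip_width: 0.649
grip_force: 0.0
(array([0.001, 0.009, 0.012]), array([-0.   ,  0.002,  0.113])) [-0.51773804  0.76328332  0.72100938  1.37385197 -0.51148752  1.19679369
 -0.90094458]
mug rim (array([790.79316683,  89.85141848,  87.73099272]), np.float64(1.9493403109036127))
```

View pics/m2.png

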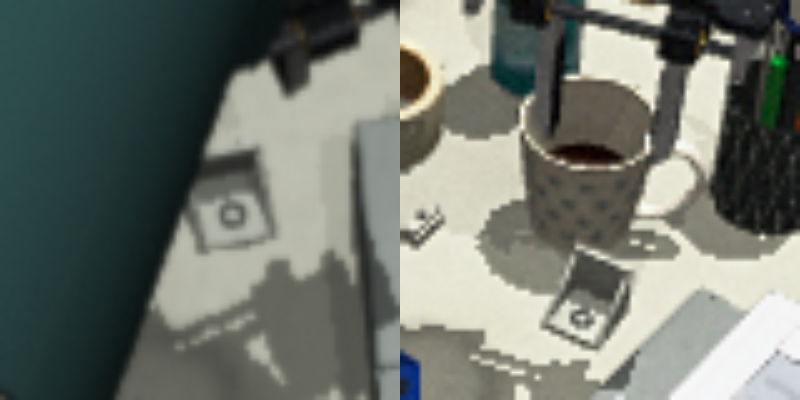

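B1's ring is at top crop (232,215) and scene crop (581,318); the fingers are above, towards the mug. I'll check the ring position in both views before descending.

```bash
python3 - <<'E'
from h import *
a=snapshot("scene");b=snapshot("top")
print(onz(a,286,173.4,5),onz(b,241,152.6,5),tri(a,(286,173.4),b,(241,152.6)))
p,_=tool();print(p,proj(a,p+[0,0,38.5]))
# front base corners in both crops
print("front",onz(b,195+206/5-.4,110+250/5-.4,3),onz(b,195+272/5-.4,110+236/5-.4,3),onz(a,250+(543-400)/5-.4,110+327/5-.4,3),onz(a,250+(600-400)/5-.4,110+344/5-.4,3))
E
```

```text
[720.74771643  29.01222663   5.        ] [719.49340034  30.27458404   5.        ] (array([720.33334606,  29.7468822 ,   4.50147625]), np.float64(1.7411672228372292))
[729.58349487  32.62291385 115.0612429 ] [290.60855742 138.12935445]
front [700.69687046  43.71475951   3.        ] [708.91839591   8.87974714   3.        ] [698.85945679  43.28711157   3.        ] [714.37522373   7.43781825   3.        ]
```

```bash
python3 -m pendant '[[[0.003,0,0],[0,0,0.1]],[[0.003,0,0],[0,0,0.1]],[[0.003,0,0.1],[0,0,0.1]],[[0.003,0,0.2],[0,0,0.1]],[[0.003,0,0.3],[0,0,0.1]],[[0.003,0,0.36],[0,0,0.1]],[[0.003,0,0.4],[0,0,0.1]],[[0.003,0,0.43],[0,0,0.1]],[[0.003,0,0.43],[0,0,0.1]]]' -0.3
python3 - <<'E'
from h import *
print(rel([731,32.5,-27],.26+np.pi/2))
E
```

```text
clock: 25.3
ee_pos: [730.3, 33.0, -14.1]
tcp_rot: [-0.0, 0.991, 0.132, -0.001]
contact_force: [0.4, -0.6, 0.1]
grip_width: 0.65
grip_force: 0.0
(array([0.002, 0.002, 0.043]), array([-0.   ,  0.001,  0.003]))
```

```bash
python3 -m pendant '[[[0.002,0.002,0.02],[0,0,0]],[[0.002,0.002,0.04],[0,0,0]],[[0.002,0.002,0.043],[0,0,0]]]'|grep -E "ee|con"
python3 -m pendant '[[[0,0,0],[0,0,0]],[[0,0,0],[0,0,0]],[[0,0,0],[0,0,0]],[[0,0,0],[0,0,0]],[[0,0,0],[0,0,0]],[[0,0,0],[0,0,0]],[[0,0,0],[0,0,0]],[[0,0,0],[0,0,0]]]' 1 25
```

```text
ee_pos: [731.7, 33.0, -25.9]
contact_force: [0.0, -0.7, -0.0]
clock: 26.22
ee_pos: [732.0, 33.0, -25.2]
tcp_rot: [0.0, 0.991, 0.132, 0.0]
contact_force: [-0.5, 0.4, 6.1]
grip_width: 0.444
grip_force: 24.8
```

The opening is 41.7 mm, so this is a 42 mm bracket. I'll lift and carry it.

```bash
python3 -m pendant '[[[0,0,-0.08],[0,0,0]],[[0,0,-0.18],[0,0,0]],[[0,0,-0.28],[0,0,0]],[[0,0,-0.38],[0,0,0]],[[0,0,-0.46],[0,0,0]],[[0,0,-0.46],[0,0,0]],[[0,0,-0.46],[0,0,0]]]' 1 25
python3 - <<'E'
from h import *
print(rel([574.5,-158.4,-16],.098+np.pi/2))
E
```

```text
clock: 26.8
ee_pos: [732.2, 33.0, 113.5]
tcp_rot: [-0.0, 0.991, 0.132, 0.001]
contact_force: [-0.1, 0.6, -1.2]
grip_width: 0.443
grip_force: 24.8
(array([-0.675,  0.478,  0.43 ]), array([ 0.   , -0.001,  0.106]))
```

```bash
python3 -m pendant '[[[-0.1,0.07,0],[0,0,0.02]],[[-0.2,0.14,0],[0,0,0.04]],[[-0.3,0.21,0],[0,0,0.06]],[[-0.4,0.28,0],[0,0,0.08]],[[-0.5,0.355,0],[0,0,0.1]],[[-0.6,0.425,0],[0,0,0.106]],[[-0.675,0.478,0],[0,0,0.106]],[[-0.675,0.478,0],[0,0,0.106]],[[-0.675,0.478,0.1],[0,0,0.106]],[[-0.675,0.478,0.2],[0,0,0.106]]]'|grep -E "ee|con|gri"
python3 -m pendant '[[[0,0,0.08],[0,0,0]],[[0,0,0.15],[0,0,0]],[[0,0,0.19],[0,0,0]],[[0,0,0.215],[0,0,0]],[[0,0,0.22],[0,0,0]],[[0,0,0.22],[0,0,0]]]'
python3 - <<'E'
from h import *
print(rel([574.5,-158.4,-16],.098+np.pi/2))
E
```

```text
ee_pos: [574.0, -158.3, 51.7]
contact_force: [0.8, 0.6, -0.9]
grip_width: 0.445
grip_force: 24.8
clock: 28.13
ee_pos: [573.7, -158.5, -13.5]
tcp_rot: [0.0, 0.999, 0.049, -0.0]
contact_force: [-0.5, -0.4, -1.2]
grip_width: 0.446
grip_force: 24.8
(array([ 0.003, -0.   ,  0.008]), array([ 0.,  0., -0.]))
```

```bash
for i in 1 2; do python3 -m pendant '[[[0,0,0.003],[0,0,0]],[[0,0,0.005],[0,0,0]],[[0,0,0.005],[0,0,0]]]'|grep -E "ee|con"; done
```

```text
ee_pos: [574.1, -158.4, -14.4]
contact_force: [-0.7, -0.1, 0.6]
ee_pos: [574.1, -158.3, -15.3]
contact_force: [-5.6, 3.6, 18.8]
```

```bash
python3 -m pendant '[[[0,0,-0.004],[0,0,0]],[[0,0,-0.004],[0,0,0]],[[0,0,-0.004],[0,0,0]]]' |grep con
python3 -m pendant '[[[0,0,0],[0,0,0]],[[0,0,0],[0,0,0]],[[0,0,0],[0,0,0]],[[0,0,0],[0,0,0]],[[0,0,-0.1],[0,0,0]],[[0,0,-0.23],[0,0,0]],[[0,0,-0.36],[0,0,0]],[[0,0,-0.45],[0,0,0]],[[0,0,-0.45],[0,0,0]],[[0,0,-0.45],[0,0,0]]]' -0.3
python3 - <<'E'
from h import *
print(rel([666.8,-191.7,115],.098),env.get_obs()["joint_pos"][6])
E
```

```text
contact_force: [0.4, 0.2, 4.2]
clock: 29.72
ee_pos: [574.4, -158.3, 120.8]
tcp_rot: [-0.0, 0.999, 0.049, 0.001]
contact_force: [0.3, 0.1, -1.4]
grip_width: 0.65
grip_force: 0.0
(array([0.296, 0.141, 0.02 ]), array([-0.001, -0.001,  1.   ])) -0.849724300224835
```

```bash
python3 -m pendant '[[[0.296,0.141,0],[0,0,-1]],[[0.296,0.141,0],[0,0,-1]],[[0.296,0.141,0],[0,0,-1]],[[0.296,0.141,0],[0,0,-1]],[[0.296,0.141,0],[0,0,-1]],[[0.296,0.141,0],[0,0,-1]],[[0.296,0.141,0],[0,0,-1]],[[0.296,0.141,0],[0,0,-1]],[[0.296,0.141,0],[0,0,-1]],[[0.296,0.141,0],[0,0,-1]]]' -0.2|grep -E ee
python3 - <<'E'
from h import *
print(rel([666.8,-191.7,36],.098))
b=snapshot("top")
cv2.imwrite("pics/w.png",cv2.resize(b["img"][:,:,::-1][140:270,260:400],(700,600),interpolation=cv2.INTER_CUBIC))
E
```

```text
ee_pos: [665.4, -191.5, 117.8]
(array([0.   , 0.005, 0.273]), array([-0.001, -0.   , -0.201]))
```

View pics/w.png

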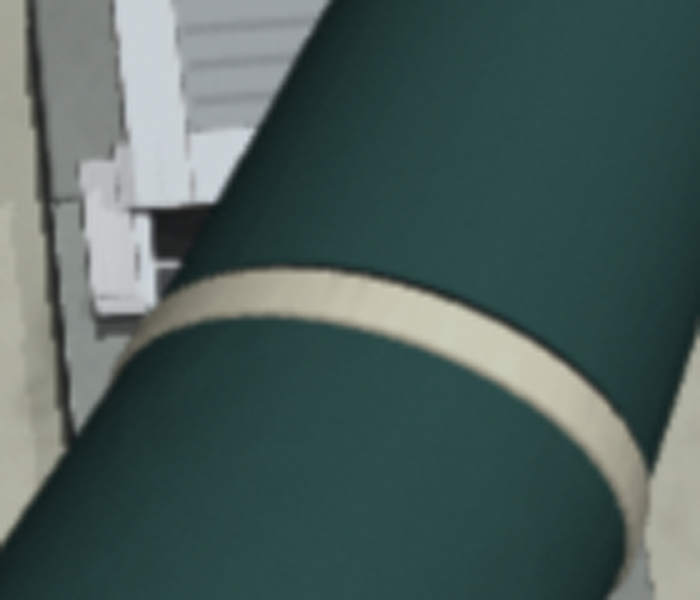

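The arm hides the well here; the lip at (115,240) is beside it as expected. I have no picture views left, so I'll check the brackets by numbers from the scene camera: bright blobs on the dark bed inside the projected well.

```bash
python3 -m pendant '[[[0,0.004,0],[0,0,-0.201]],[[0,0.004,0],[0,0,-0.201]],[[0,0.004,0],[0,0,-0.201]],[[0,0.004,0],[0,0,-0.201]]]'|grep ee_
python3 - <<'E'
from h import *
a=snapshot("scene"); M=lambda x,y,z:R.from_euler('z',.098).apply([x,y,z])+[570.5,-199,0]
pts=np.array([proj(a,M(x,y,60)) for x,y in((-68,-106),(68,-106),(68,106),(-68,106))]);
mask=np.zeros((384,512),np.uint8);cv2.fillPoly(mask,[pts.round().astype(np.int32)],1)
g=a["img"].mean(2); x0,y0,w,h=cv2.boundingRect(mask); print(x0,y0,w,h)
for n,c,s,yw in (("B2",(0,-40),40,-np.pi/2),("B1",(0,40),42,0)):
    q=R.from_euler('z',yw)
    for k,v in {"ring":(-3,0,5),"walltopL":(s/2-2,s/2-3,s),"walltopR":(s/2-2,-s/2+3,s)}.items():
        v=q.apply(v); print(n,k,proj(a,M(c[0]+v[0],c[1]+v[1],10+v[2])).round(1))
print("cols",x0)
for r in range(y0,y0+h,1): print(r,"".join(" .:-=+*#%@"[int(min(g[r,c],249)//25)] if mask[r,c] else "_" for c in range(x0,x0+w)))
E
```

```text
ee_pos: [666.7, -191.9, 118.3]
267 199 94 76
B2 ring [322.  249.9]
B2 walltopL [333.9 243.3]
B2 walltopR [327.1 251.8]
B1 ring [298.6 235.5]
B1 walltopL [299.1 219.7]
B1 walltopR [309.8 226.6]
cols 267
199 _____________________________-________________________________________________________________
200 ____________________________#=:+______________________________________________________________
201 ___________________________@@=:::@____________________________________________________________
202 __________________________@@+:::::+___________________________________________________________
203 _________________________@@#:::::::-*_________________________________________________________
204 ________________________@@#:.:::::.:=-@_______________________________________________________
205 _______________________@@%:.::::::::.::*______________________________________________________
206 ______________________@@%::::::::::::.::-@____________________________________________________
207 _____________________@@@:.::::::::::::::::=___________________________________________________
208 ___
[... 5925 characters left out ...]
_______
268 _________________________________________________________+%@+=======--@_______________________
269 __________________________________________________________=#@*====---#@_______________________
270 ____________________________________________________________+%%+=---+@________________________
271 _____________________________________________________________-#@*=-=@_________________________
272 _______________________________________________________________=%#=@__________________________
273 ________________________________________________________________-*@@__________________________
274 __________________________________________________________________@___________________________
```

Both brackets stand upright, with their rings at the predicted pixels. Next I'll shut the cover.

```bash
python3 -m pendant '[[[0,0,0.1],[0,0,0]],[[0,0,0.2],[0,0,0]],[[0,0,0.26],[0,0,0]],[[0,0,0.273],[0,0,0]],[[0,0,0.273],[0,0,0]]]'|grep -E "ee|con"
python3 -m pendant '[[[0,0,0],[0,0,0]],[[0,0,0],[0,0,0]],[[0,0,0],[0,0,0]],[[0,0,0],[0,0,0]],[[0,0,0],[0,0,0]],[[0,0,0],[0,0,0]],[[0,0,0],[0,0,0]],[[0,0,0],[0,0,0]],[[0,0,0],[0,0,0]]]' 1 15
python3 -m pendant '[[[0,-0.06,0],[0,0,0]],[[0,-0.12,0],[0,0,0]],[[0,-0.18,0],[0,0,0]],[[0,-0.24,0],[0,0,0]],[[0,-0.3,0],[0,0,0]],[[0,-0.36,0],[0,0,0]],[[0,-0.42,0],[0,0,0]],[[0,-0.46,0],[0,0,0]],[[0,-0.475,0],[0,0,0]],[[0,-0.475,0],[0,0,0]]]'
```

```text
ee_pos: [666.4, -191.9, 36.2]
contact_force: [0.1, -0.1, 0.8]
clock: 32.15
ee_pos: [666.5, -192.3, 38.3]
tcp_rot: [-0.0, 0.674, 0.739, -0.0]
contact_force: [-9.2, 0.8, 8.2]
grip_width: 0.267
grip_force: 15.0
clock: 32.98
ee_pos: [527.2, -205.6, 38.6]
tcp_rot: [0.002, 0.674, 0.739, 0.001]
contact_force: [7.4, -2.8, -3.3]
grip_width: 0.271
grip_force: 15.0
```

```bash
python3 -m pendant '[[[0,-0.01,0],[0,0,0]],[[0,-0.01,0],[0,0,0]],[[0,-0.01,0],[0,0,0]]]' |grep -E "ee|con"
python3 -m pendant '[[[0,0,0],[0,0,0]],[[0,0,0],[0,0,0]],[[0,0,0],[0,0,0]],[[0,0,-0.1],[0,0,0]],[[0,0,-0.22],[0,0,0]],[[0,0,-0.27],[0,0,0]],[[0,0,-0.27],[0,0,0]],[[0,0,-0.27],[0,0,0]]]' -0.2 15
python3 - <<'E'
from h import *
print(rel([455.9,-196.8,58],.098))
E
```

```text
ee_pos: [527.1, -205.6, 38.7]
contact_force: [26.1, -3.2, -18.0]
clock: 33.9
ee_pos: [522.7, -205.4, 119.3]
tcp_rot: [0.001, 0.674, 0.739, 0.0]
contact_force: [-1.5, 0.2, 0.8]
grip_width: 0.596
grip_force: 0.0
(array([ 0.049, -0.219,  0.204]), array([ 0.001,  0.   , -0.004]))
```

```bash
python3 -m pendant '[[[0.049,-0.22,0],[0,0,0]],[[0.049,-0.22,0],[0,0,0]],[[0.049,-0.22,0],[0,0,0]],[[0.049,-0.22,0.1],[0,0,0]],[[0.049,-0.22,0.17],[0,0,0]],[[0.049,-0.22,0.2],[0,0,0]],[[0.049,-0.22,0.2],[0,0,0]]]'|grep -E "ee|con"
python3 -m pendant '[[[0,0,0],[0,0,0]],[[0,0,0],[0,0,0]],[[0,0,0],[0,0,0]],[[0,0,0],[0,0,0]],[[0,0,0],[0,0,0]],[[0,0,0],[0,0,0]],[[0,0,0],[0,0,0]],[[0,0,0],[0,0,0]],[[0,0,0],[0,0,0]]]' 1 15
python3 -m pendant '[[[0.03,0,0],[0,0,0]],[[0.06,0,0],[0,0,0]],[[0.09,0,0],[0,0,0]],[[0.12,0,0],[0,0,0]],[[0.15,0,0],[0,0,0]],[[0.165,0,0],[0,0,0]],[[0.175,0,0],[0,0,0]],[[0.175,0,0],[0,0,0]],[[0.175,0,0],[0,0,0]]]'
```

```text
ee_pos: [453.7, -196.5, 56.5]
contact_force: [-0.1, -0.9, 0.1]
clock: 35.23
ee_pos: [455.8, -196.9, 59.0]
tcp_rot: [0.0, 0.674, 0.739, 0.0]
contact_force: [3.4, 0.7, 1.9]
grip_width: 0.163
grip_force: 15.0
clock: 35.98
ee_pos: [450.8, -145.6, 59.0]
tcp_rot: [0.001, 0.674, 0.739, -0.0]
contact_force: [4.4, -10.2, 1.1]
grip_width: 0.164
grip_force: 15.0
```

The bolt is home. Next is the keeper.

```bash
python3 -m pendant '[[[0,0,0],[0,0,0]],[[0,0,0],[0,0,0]],[[0,0,0],[0,0,0]],[[0,0,-0.1],[0,0,0]],[[0,0,-0.19],[0,0,0]],[[0,0,-0.19],[0,0,0]],[[0,0,-0.19],[0,0,0]]]' -0.3 15
python3 - <<'E'
from h import *
print(rel([416,-264.3,50],.098))
a=snapshot("scene");print(proj(a,[415,-264.4,94]))
for x in blobs(a,a["img"].max(2)<45,(255,240,325,300)):print("A",x)
E
```

```text
clock: 36.57
ee_pos: [450.9, -144.3, 116.5]
tcp_rot: [0.0, 0.673, 0.739, 0.001]
contact_force: [-0.6, -0.1, -0.9]
grip_width: 0.619
grip_force: 0.0
(array([-0.388, -0.153,  0.221]), array([ 0.001, -0.   , -0.003]))
[294.40496016 281.36644426]
A (array([269.41176471, 242.41176471]), np.int32(34), array([267, 240,   6,   7]))
A (array([305.23809524, 242.52380952]), np.int32(42), array([302, 240,   9,   7]))
A (array([294.52777778, 280.72222222]), np.int32(36), array([292, 276,   6,  10]))
```

Keeper knob is seen at (294.5,280.7), where predicted. I'll go there.

```bash
python3 -m pendant '[[[-0.388,-0.153,0],[0,0,0]],[[-0.388,-0.153,0],[0,0,0]],[[-0.388,-0.153,0],[0,0,0]],[[-0.388,-0.153,0],[0,0,0]],[[-0.388,-0.153,0.1],[0,0,0]],[[-0.388,-0.153,0.18],[0,0,0]],[[-0.388,-0.153,0.215],[0,0,0]],[[-0.388,-0.153,0.218],[0,0,0]],[[-0.388,-0.153,0.218],[0,0,0]]]' -0.3 |grep -E "ee|con"
python3 -m pendant '[[[0,0,0],[0,0,0]],[[0,0,0],[0,0,0]],[[0,0,0],[0,0,0]],[[0,0,0],[0,0,0]],[[0,0,0],[0,0,0]],[[0,0,0],[0,0,0]],[[0,0,0],[0,0,0]],[[0,0,0],[0,0,0]],[[0,0,0],[0,0,0]]]' 1 15
python3 - <<'E'
from h import *
p,r=tool(); rr=r.inv(); piv=np.array([458.1,-260.3,p[2]])
for t in list(np.arange(1.4,-.01,-.2))+[0,-.04]:
    q=piv+45*np.array([-np.sin(t+.098),np.cos(t+.098),0]); print((rr.apply(q-p)/300).round(3))
E
```

```text
ee_pos: [415.0, -264.6, 50.0]
contact_force: [0.0, 0.4, 1.8]
clock: 38.12
ee_pos: [417.1, -264.7, 50.5]
tcp_rot: [0.001, 0.673, 0.739, 0.001]
contact_force: [9.4, 0.7, -6.1]
grip_width: 0.146
grip_force: 15.0
[ 0.027 -0.011 -0.   ]
[ 0.056 -0.003 -0.   ]
[ 0.082  0.011 -0.   ]
[ 0.106  0.029 -0.   ]
[0.125 0.052 0.   ]
[0.14  0.078 0.   ]
[0.149 0.107 0.   ]
[0.152 0.137 0.   ]
[0.152 0.137 0.   ]
[0.152 0.143 0.   ]
```

```bash
python3 -m pendant '[[[0.027,-0.006,0],[0,0,0]],[[0.056,0.001,0],[0,0,0]],[[0.082,0.014,0],[0,0,0]],[[0.106,0.032,0],[0,0,0]],[[0.125,0.055,0],[0,0,0]],[[0.14,0.08,0],[0,0,0]],[[0.149,0.108,0],[0,0,0]],[[0.152,0.137,0],[0,0,0]],[[0.152,0.144,0],[0,0,0]],[[0.152,0.146,0],[0,0,0]]]'
```

```text
clock: 38.95
ee_pos: [455.2, -214.4, 50.3]
tcp_rot: [-0.001, 0.673, 0.739, 0.0]
contact_force: [-2.9, 7.4, 8.6]
grip_width: 0.141
grip_force: 15.0
```

```bash
python3 -m pendant '[[[0,0.008,0],[0,0,0]],[[0,0.012,0],[0,0,0]],[[0,0.012,0],[0,0,0]],[[0,0.012,0],[0,0,0]]]'
python3 -m pendant '[[[0,0,0],[0,0,0]],[[0,0,0],[0,0,0]],[[0,0,0],[0,0,0]],[[0,0,-0.1],[0,0,0]],[[0,0,-0.21],[0,0,0]],[[0,0,-0.21],[0,0,0]],[[0,0,-0.21],[0,0,0]]]' -0.3 15
python3 - <<'E'
from h import *
print(rel([482,78,115],.098),env.get_obs()["joint_pos"][6])
E
```

```text
clock: 39.28
ee_pos: [457.7, -214.1, 50.2]
tcp_rot: [-0.001, 0.674, 0.739, -0.0]
contact_force: [-6.7, 6.3, 10.6]
grip_width: 0.145
grip_force: 15.0
clock: 39.87
ee_pos: [459.6, -215.4, 114.7]
tcp_rot: [0.001, 0.674, 0.739, 0.001]
contact_force: [-0.8, 0.4, -1.1]
grip_width: 0.603
grip_force: 0.0
(array([ 0.967,  0.165, -0.002]), array([ 0.002,  0.001, -0.003])) 0.6602285955810155
```

```bash
python3 -m pendant '[[[0.967,0.165,0],[0,0,0]],[[0.967,0.165,0],[0,0,0]],[[0.967,0.165,0],[0,0,0]],[[0.967,0.165,0],[0,0,0]],[[0.967,0.165,0],[0,0,0]],[[0.967,0.165,0],[0,0,0]],[[0.967,0.165,0],[0,0,0]],[[0.967,0.165,0],[0,0,0]],[[0.967,0.165,0],[0,0,0]],[[0.967,0.165,0],[0,0,0]]]' -0.3 15|grep ee
python3 - <<'E'
from h import *
a=snapshot("scene");b=snapshot("top")
for x in blobs(a,a["img"].max(2)<45,(255,220,325,290)):print("A",x[0],x[1])
for x in blobs(b,b["img"].max(2)<45,(300,215,355,265)):print("B",x[0],x[1])
print(blobs(a,(a["img"][:,:,0]>120)&(a["img"][:,:,1]<70),(190,160,250,220)))
print(rel([482,78,8.5],.098))
E
```

```text
ee_pos: [480.6, 77.9, 112.5]
A [305.475 240.275] 80
A [269.48979592 241.10204082] 49
A [290.525 257.2  ] 40
A [303.07142857 274.21428571] 14
B [337.62162162 224.04054054] 74
B [342.51515152 254.09090909] 33
B [314.15789474 256.39473684] 38
[(array([220.13235294, 194.55882353]), np.int32(68), array([215, 190,  11,  10]))]
(array([0.003, 0.004, 0.348]), array([-0.   ,  0.   , -0.005]))
```

The cover, bolt and keeper are all at their shut positions, and the stop is still latched. Now I'll grip the cap and turn it.

```bash
python3 -m pendant '[[[0.003,0.003,0.1],[0,0,0]],[[0.003,0.003,0.2],[0,0,0]],[[0.003,0.003,0.28],[0,0,0]],[[0.003,0.003,0.32],[0,0,0]],[[0.003,0.003,0.34],[0,0,0]],[[0.003,0.003,0.345],[0,0,0]],[[0.003,0.003,0.345],[0,0,0]]]'|grep -E "ee|con"
python3 -m pendant '[[[0,0,0],[0,0,0]],[[0,0,0],[0,0,0]],[[0,0,0],[0,0,0]],[[0,0,0],[0,0,0]],[[0,0,0],[0,0,0]],[[0,0,0],[0,0,0]],[[0,0,0],[0,0,0]],[[0,0,0],[0,0,0]]]' 1 12
python3 -m pendant '[[[0,0,0],[0,0,0.07]],[[0,0,0],[0,0,0.14]],[[0,0,0],[0,0,0.21]],[[0,0,0],[0,0,0.28]],[[0,0,0],[0,0,0.35]],[[0,0,0],[0,0,0.42]],[[0,0,0],[0,0,0.48]],[[0,0,0],[0,0,0.5]],[[0,0,0],[0,0,0.5]]]'
python3 -m pendant '[[[0,0,0],[0,0,0]],[[0,0,0],[0,0,0]],[[0,0,0],[0,0,0]],[[0,0,0],[0,0,0]],[[0,0,-0.1],[0,0,0]],[[0,0,-0.2],[0,0,0]],[[0,0,-0.35],[0,0,0]],[[0,0,-0.35],[0,0,0]],[[0,0,-0.35],[0,0,0]]]' -0.3
python3 - <<'E'
from h import *
a=snapshot("scene")
print(blobs(a,(a["img"][:,:,0]>120)&(a["img"][:,:,1]<70),(190,160,250,220)))
E
```

```text
ee_pos: [482.1, 78.6, 10.0]
contact_force: [0.2, 0.1, 0.8]
clock: 42.05
ee_pos: [481.9, 79.5, 9.9]
tcp_rot: [0.0, 0.674, 0.739, 0.0]
contact_force: [-1.0, -0.2, 3.5]
grip_width: 0.398
grip_force: 12.0
clock: 42.8
ee_pos: [482.2, 79.4, 9.9]
tcp_rot: [0.0, 0.906, 0.424, 0.0]
contact_force: [0.7, -1.4, 3.5]
grip_width: 0.398
grip_force: 12.0
clock: 43.55
ee_pos: [483.1, 79.9, 116.8]
tcp_rot: [-0.0, 0.905, 0.425, 0.002]
contact_force: [-0.2, -0.3, 0.0]
grip_width: 0.651
grip_force: 0.0
[(array([220.10144928, 192.24637681]), np.int32(69), array([214, 188,  13,   9]))]
```

```bash
python3 -c "
from h import *
print(ticket.close_job())"
```

```text
the job is handed in; nothing more can be done
None
```

The job is handed in: both brackets on the bench (one 40 mm, one 42 mm) stand upright on the bed. The cover is shut, the bolt home and the keeper closed, and only then was the stop button released; its cap is up again. It took about 44 s on the robot's clock, and I do not have the judge's verdict.

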